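# Put the check weights back after the balance check

### The arm

A 6-joint arm with a two-finger parallel gripper is mounted at the origin on a cart in front of the work surface, level with it; the furniture and walls round the work are solid. World frame = base frame: x ahead of the robot, y to its left, z up, the work surface at z = 0. Lengths are in m, angles in rad, forces in N, time in s.
With the tool pointing down it reaches from about 0.3 to 0.775 m from the base axis. Payload 14.6 kg.
Tool frame: the origin (TCP) lies at the very end of the fingers, on their centre line; the grasp point (between the pads) lies 19 mm behind it; z points along the fingers, y is the line along which they close (so a half turn about z gives the same grasp; the last joint's range is limited). The gripper opens to 94 mm and grips with 3 to 60 N. Pads are 16 mm wide; open, the fingers measure 119 mm over their backs; the gripper's body (75 mm by 177 mm) begins 78 mm behind the grasp point.
Start: joints at [-1.22, 0.3, 1.521, -0, 1.321, -0.067], TCP at [0.223, -0.503, 0.205] pointing down, gripper open.
Joint ranges: [-3.03, 3.03], [-0.79, 2.21], [0.23, 2.52], [-1.04, 4.18], [0, 3.07], [-2.55, 2.55]. Speed limits (rad/s): [2.22, 2.22, 2.57, 3.14, 3.14, 3.14].

### API

Orientations are given as [roll, pitch, yaw] about the fixed x, y, z axes, in that order (R = Rz(yaw) Ry(pitch) Rx(roll)).
In Python, from station import ctrl gives the robot as it stands.
- The arm moves only by the tool move_arm, never from a script. Its argument "increments" is a list of rows, each a list of 7 numbers: the opening, from 0 (shut) to 1 (fully open), then the shift along the tool's x, y, z in units of 50 mm (1.0 is 50 mm), then the turn, a rotation vector about the tool's x, y, z in rad. In form: [[claw, tx, ty, tz, rx, ry, rz], ...]. A call has 1 to 20 rows; each row shifts and turns the commanded pose from where the row before left it, along the tool's axes as they then stand; what a row does not reach is not made up. A row lasts 1/10 s, in which the tool goes at most 50 mm and 8.59 degrees, less where a joint would pass 70% of its speed; a pose out of reach is approached as far as the arm can. A call is refused whole if a number of a shift passes 1 or a number of a turn 0.15, either way. A call with a gripper value outside its range is refused whole. The fingers move at their own pace and stop on an object; "force" is the grip in N (left out, the last holds). Time passes only in rows, so rows that do not move let the fingers close. It gives the time, the measured TCP pose, the force, the opening and the grip force at its end, in the units of the state.
- ctrl.get_obs(): the state, without advancing time (a new reading comes with each control period).
- ctrl.camera(name): name is "scene" or "top" or "wrist"; returns a dict with "color" (480x640x3 uint8, blue, green, red), "K" (3x3 intrinsics, pixels), "pose" (4x4, takes a point from camera to world coordinates); the wrist camera has in their place "tool_from_camera" (4x4, takes a point from camera to tool coordinates, whose origin is the TCP and whose axes are the flange's). Camera axes: x right, y down, z forward; pixel columns grow to the right and rows downward; lengths in m; the calibration is good to about 2 mm. A picture is of the moment at which its call begins: read the wrist's pose just before it. There is no depth.
- ctrl.hand_in(): hands the job in; it is judged then, once.
Trained networks look in a picture, given as the dict that the camera call returned (one of the last four; its "shot" number tells which), for a name from the list of things; names that differ only in an ending like _2 or _b are one class to them, and where a whole thing is asked for, a point or a joint stands for the part that bears it (a point fixed in the world has none). Each returns a list of dicts, best first, with "conf" (0 to 1); they miss things now and then, are a little off and sometimes report something else, mostly with a low value. They report only what shows in the picture. A call takes as long as a camera call.
- ctrl.cut_out(name, picture): "mask" (480x640 bool, what is visible of it) and "centre" ([row, column] in pixels, amid what is visible of it).
The state is a dict: "time_s": time; "qpos": joint angles; "joint_vel": joint speeds; "tau": joint torques, N m; "ee_pos": TCP position; "eef_rot": TCP orientation; "force": force on the tool from outside, world axes, zero at the start; "moment": the same for the moment, N m; "grip_width": finger opening in m; "grip_force": force on a finger pad.
Only numpy, scipy, OpenCV 4.12 (cv2) and the standard library are available. Lean on these libraries where they do the work, as an engineer would, in place of code of your own. Each camera call takes 0.05 s, during which the arm holds its last target. There are 200 camera calls.

### The job

The balance check is done and the four polished brass check weights still stand stacked on the balance pan. Take the stack apart and put each weight away in its own open black canister, the one whose well is made for its diameter: keep it upright, lower it in gently until it stands flat on the blue felt, and never let a weight come down on the bare bench.

Things in the scene. Friction and masses are not known exactly. Their poses are not given: they have to be found in the camera images.
- weight_500_centre (a point): Polished brass cylindrical check weight of 500 g, flat ends and a shallow handling groove near the top, 58 mm diameter, 28 mm tall, largest, at the bottom of the stack, standing on the balance pan at the start. This point is its centre, 14 mm above its underside; z runs up along its axis. Loose; grasp it across its diameter.
- weight_200_centre (a point): Polished brass cylindrical check weight of 200 g, flat ends and a shallow handling groove near the top, 44 mm diameter, 26 mm tall, second largest, on the largest at the start. This point is its centre, 13 mm above its underside; z runs up along its axis. Loose; grasp it across its diameter.
- weight_100_centre (a point): Polished brass cylindrical check weight of 100 g, flat ends and a shallow handling groove near the top, 32 mm diameter, 24 mm tall, second smallest, on the second largest at the start. This point is its centre, 12 mm above its underside; z runs up along its axis. Loose; grasp it across its diameter.
- weight_50_centre (a point): Polished brass cylindrical check weight of 50 g, flat ends and a shallow handling groove near the top, 22 mm diameter, 22 mm tall, smallest, on top of the stack at the start. This point is its centre, 11 mm above its underside; z runs up along its axis. Loose; grasp it across its diameter.
- canister_500: Round black canister base that belongs to the 500 g weight, 79 mm outside diameter, 18 mm high, fixed to the bench. In its middle an open round well of 67 mm diameter with a blue felt floor 10 mm above the bench and 8 mm below the rim (the upper 5 mm of the wall flare out by 3 mm); seated, the weight stands 20 mm proud of the rim, so keep the fingertips above the rim. Origin on the bench under the centre of the well, z up.
- canister_200: Round black canister base that belongs to the 200 g weight, 65 mm outside diameter, 18 mm high, fixed to the bench. In its middle an open round well of 53 mm diameter with a blue felt floor 10 mm above the bench and 8 mm below the rim (the upper 5 mm of the wall flare out by 3 mm); seated, the weight stands 18 mm proud of the rim, so keep the fingertips above the rim. Origin on the bench under the centre of the well, z up.
- canister_100: Round black canister base that belongs to the 100 g weight, 53 mm outside diameter, 18 mm high, fixed to the bench. In its middle an open round well of 41 mm diameter with a blue felt floor 10 mm above the bench and 8 mm below the rim (the upper 5 mm of the wall flare out by 3 mm); seated, the weight stands 16 mm proud of the rim, so keep the fingertips above the rim. Origin on the bench under the centre of the well, z up.
- canister_50: Round black canister base that belongs to the 50 g weight, 43 mm outside diameter, 18 mm high, fixed to the bench. In its middle an open round well of 31 mm diameter with a blue felt floor 10 mm above the bench and 8 mm below the rim (the upper 5 mm of the wall flare out by 3 mm); seated, the weight stands 14 mm proud of the rim, so keep the fingertips above the rim. Origin on the bench under the centre of the well, z up.
- balance: White compact precision balance at the front left of the bench, 176 x 150 mm, fixed. Origin on the bench under the centre of its round steel pan (112 mm diameter, top 60 mm above the bench); the low housing (41 mm high) reaches 112 mm towards its own -x, where the blank display is, and 64 mm towards +x. The stack of weights stands on the pan.

How it is judged:
By the outcome, as a careful person would: the job done as asked, in the order asked, and still so for the second after the job is handed in, with the robot touching nothing.
It also fails if it takes over 112 s, if anything falls off the work surface, if the arm or the gripper's body presses on something with over 40 N, if the wrist force passes 120 N, or if a joint passes its speed limit or range.

## Working session

There is one attempt and no reset: what is moved stays moved. The work goes in short steps, Python scripts to look and compute and a tool call to move; the robot and the scene stay as the last step left them, time stands still between calls to the robot, and variables do not carry over. Pictures are saved under pics/ and viewed, at most 14 in all, crops included, and the job is handed in when it is done.

Besides the shell and the picture viewer there is one more tool, called as a command line: name --pt "numbers of a row" for each row, then --argument value for the rest. move_arm: Moves the arm, as the interface text tells. Its arguments: {"type":"object","properties":{"increments":{"type":"array","items":{"type":"array","items":{"type":"number"}}},"force":{"type":"number"}},"required":["increments"]}

```bash
mkdir -p pics
cat > h.py <<'E'
import numpy as np,cv2
from station import ctrl
N=["weight_500_centre","weight_200_centre","weight_100_centre","weight_50_centre","canister_500","canister_200","canister_100","canister_50","balance"]
def ray(c,px,T=None):
    T=np.array(c["pose"]) if T is None else T
    K=np.array(c["K"]); d=T[:3,:3]@np.linalg.solve(K,[px[0],px[1],1.]); return T[:3,3],d
def atz(c,px,z,T=None):
    o,d=ray(c,px,T); return o+d*(z-o[2])/d[2]
E
python3 - <<'E'
from h import *
o=ctrl.get_obs(); print(o)
for n in ["top","scene"]:
    c=ctrl.camera(n); cv2.imwrite(f"pics/{n}0.png",c["color"]); print(n,np.round(c["pose"],3).tolist(),np.round(c["K"],1).tolist())
    for k in N:
        for r in ctrl.cut_out(k,c)[:2]:
            m=r["mask"]; ys,xs=np.where(m); print(k,round(r["conf"],2),np.round(r["centre"],1),xs.min(),xs.max(),ys.min(),ys.max(), np.round(atz(c,(r["centre"][1],r["centre"][0]),.018 if 'can' in k else .06),3))
E
```

```text
{'time_s': 0.0, 'qpos': array([-1.21960968e+00,  3.00487810e-01,  1.52159662e+00,  1.97684810e-05,
        1.32069955e+00, -6.65796082e-02]), 'joint_vel': array([-4.18013967e-04, -5.69739977e-04, -4.75697727e-04, -8.42551228e-05,
        8.31340711e-04,  2.30497751e-04]), 'tau': array([-5.08915873e-04, -5.31813526e+01, -3.52738559e+01,  7.08053727e-02,
        2.44317355e-02, -1.04346250e-04]), 'ee_pos': array([ 0.2230653 , -0.50243953,  0.20487059]), 'eef_rot': array([-3.14040524e+00, -9.83648475e-05,  4.17761296e-01]), 'force': array([-0.26312125, -0.3896918 , -0.74967864]), 'moment': array([ 0.03714221, -0.06244003,  0.01332734]), 'grip_force': 0.0, 'grip_width': 0.09404518918858641}
top [[0.011, -0.998, 0.068, 0.42], [-1.0, -0.011, 0.005, -0.049], [-0.004, -0.068, -0.998, 1.139], [0.0, 0.0, 0.0, 1.0]] [[576.1, 0.0, 318.9], [0.0, 576.1, 246.9], [0.0, 0.0, 1.0]]
weight_500_centre 0.65 [251.6 221.4] 196 227 238 270 [0.483 0.139 0.06 ]
weight_200_centre 0.6 [260.4 212.1] 198 222 244 266 [0.466 0.156 0.06 ]
weight_100_centre 0.7 [252.3 209. ] 199 216 245 260 [0.481 0.162 0.06 ]
weight
[... 1236 characters left out ...]
  0.06 ]
canister_500 0.83 [276.3 341.5] 330 359 265 289 [ 0.444 -0.073  0.018]
canister_500 0.67 [231.8 344.5] 334 354 222 239 [ 0.501 -0.201  0.018]
canister_200 0.83 [276.3 341.5] 330 359 265 289 [ 0.444 -0.073  0.018]
canister_200 0.67 [231.8 344.5] 334 354 222 239 [ 0.501 -0.201  0.018]
canister_100 0.83 [276.3 341.5] 330 359 265 289 [ 0.444 -0.073  0.018]
canister_100 0.67 [231.8 344.5] 334 354 222 239 [ 0.501 -0.201  0.018]
canister_50 0.83 [276.3 341.5] 330 359 265 289 [ 0.444 -0.073  0.018]
canister_50 0.67 [231.8 344.5] 334 354 222 239 [ 0.501 -0.201  0.018]
balance 0.84 [357.8 283.2] 205 338 305 406 [0.422 0.171 0.06 ]
balance 0.17 [336.3 256. ] 240 279 317 350 [0.482 0.155 0.06 ]
```

View pics/top0.png

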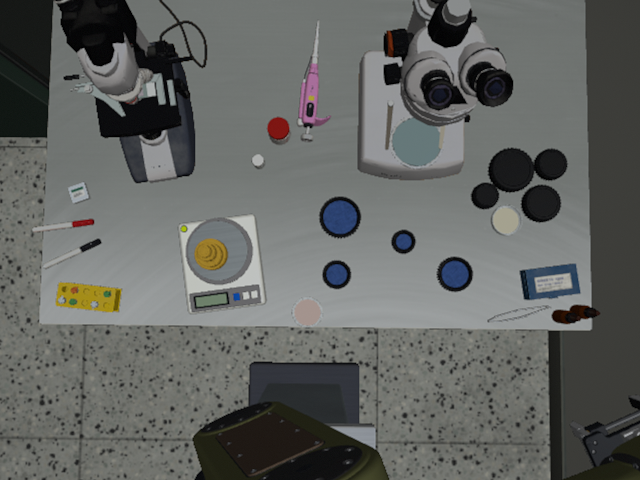

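View pics/scene0.png

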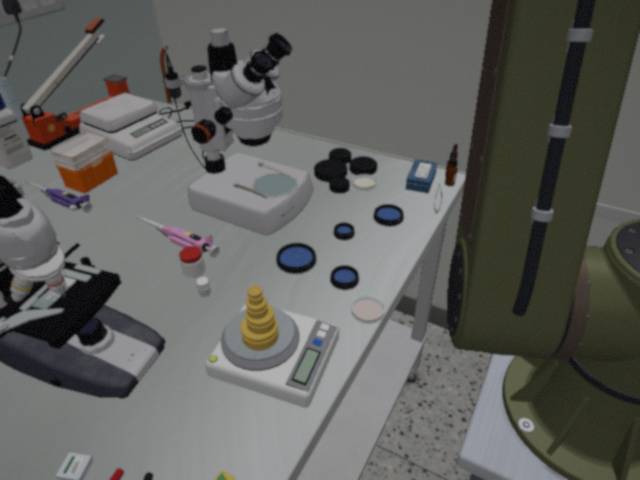

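Run:
```python
from h import *
c=ctrl.camera("top")
for r in ctrl.cut_out("canister_500",c):
    m=r["mask"]; ys,xs=np.where(m); print(round(r["conf"],2),m.sum(),xs.min(),xs.max(),ys.min(),ys.max(), np.round(atz(c,((xs.min()+xs.max())/2,(ys.min()+ys.max())/2),.018),4), 'dia',(xs.max()-xs.min()+1)/576*1.12,(ys.max()-ys.min()+1)/576*1.12)
for k,z in zip(N[:4],(.088,.114,.138,.160)):
    r=ctrl.cut_out(k,c)[0]; ys,xs=np.where(r["mask"]); print(k,atz(c,((xs.min()+xs.max())/2,(ys.min()+ys.max())/2),z).round(4))
print(np.array(ctrl.camera("wrist")["tool_from_camera"]).round(3))
```

```text
0.82 1455 319 360 196 238 [ 0.5557 -0.0838  0.018 ] dia 0.08166666666666668 0.08361111111111112
0.82 439 392 414 229 252 [ 0.5109 -0.208   0.018 ] dia 0.044722222222222226 0.04666666666666667
0.78 1023 436 472 256 290 [ 0.4487 -0.3071  0.018 ] dia 0.07194444444444445 0.06805555555555556
0.68 625 322 349 260 287 [ 0.4451 -0.077   0.018 ] dia 0.05444444444444445 0.05444444444444445
weight_500_centre [0.4775 0.1536 0.088 ]Traceback (most recent call last):
  File "<stdin>", line 6, in <module>
IndexError: list index out of range
```

The top view shows the stack at about (211,253). The wells are 500 at (340,217), 50 at (403,241), 200 at (455,274) and 100 at (336,274). The scene view agrees. I'll rise and square the tool to yaw 0.

Run:
```python
from h import *
c=ctrl.camera("wrist");print(np.array(c["tool_from_camera"]).round(3),np.round(c["K"],0))
c=ctrl.camera("top")
for p,z in zip(((211.5,254),(210,255),(207.5,252.5),(204.5,251)),(.088,.114,.138,.160)): print(atz(c,p,z).round(4))
```

```text
[[ 0.    -0.963 -0.269  0.079]
 [ 1.    -0.     0.    -0.   ]
 [-0.    -0.269  0.963 -0.179]
 [ 0.     0.     0.     1.   ]] [[399.   0. 318.]
 [  0. 399. 242.]
 [  0.   0.   1.]]
[0.4766 0.1517 0.088 ]
[0.4734 0.1494 0.114 ]
[0.4764 0.1492 0.138 ]
[0.4777 0.15   0.16  ]
```

move_arm --pt "1 0 0 -1 0 0 0.14" --pt "1 0 0 -1 0 0 0.14" --pt "1 0 0 0 0 0 0.138"

```text
time_s: 1.6
ee_pos: [0.2237, -0.504, 0.3123]
eef_rot: [3.132, -0.004, -0.006]
force: [0.8, -0.2, -1.2]
grip_width: 0.0944
grip_force: 0.0
```

move_arm --pt "1 0.48 -0.8 0 0 0 0" --pt "1 0.48 -0.8 0 0 0 0" --pt "1 0.48 -0.8 0 0 0 0" --pt "1 0.48 -0.8 0 0 0 0" --pt "1 0.48 -0.8 0 0 0 0" --pt "1 0.48 -0.8 0 0 0 0" --pt "1 0.48 -0.8 0 0 0 0" --pt "1 0.48 -0.8 0 0 0 0" --pt "1 0.48 -0.8 0 0 0 0" --pt "1 0.48 -0.8 0 0 0 0" --pt "1 0 0 0 0 0 0" --pt "1 0 0 0 0 0 0"

```text
time_s: 2.8
ee_pos: [0.4634, -0.1021, 0.3053]
eef_rot: [3.142, 0.0, 0.002]
force: [0.4, -0.5, 0.2]
grip_width: 0.094
grip_force: 0.0
```

```bash
cat >> h.py <<'E'
from scipy.spatial.transform import Rotation as R
def wrist():
    o=ctrl.get_obs(); c=ctrl.camera("wrist"); T=np.eye(4); T[:3,:3]=R.from_euler("xyz",o["eef_rot"]).as_matrix(); T[:3,3]=o["ee_pos"]
    return o,c,T@np.array(c["tool_from_camera"])
def circ(c,T,m,z):
    p=max(cv2.findContours(m.astype(np.uint8),0,1)[0],key=cv2.contourArea)[:,0]
    w=np.array([atz(c,q,z,T)[:2] for q in p],np.float32)
    (x,y),r=cv2.minEnclosingCircle(w); e=cv2.fitEllipse(w*1000)
    return np.round([x,y,2*r,e[0][0]/1e3,e[0][1]/1e3,*np.array(e[1])/1e3],4)
E
python3 - <<'E'
from h import *
o,c,T=wrist(); print(o["ee_pos"],o["eef_rot"]); cv2.imwrite("pics/w1.png",c["color"])
for r in ctrl.cut_out("canister_500",c): print(round(r["conf"],2),r["centre"],circ(c,T,r["mask"],.018))
for k,z in zip(N[:4],(.088,.114,.138,.160)):
  for r in ctrl.cut_out(k,c)[:1]: print(k,r["conf"],r["centre"],circ(c,T,r["mask"],z))
E
```

```text
[ 0.46338374 -0.10212765  0.30532479] [3.14152934e+00 3.20575202e-04 1.90342049e-03]
0.91 [112.2, 307.6] [ 0.5574 -0.0874  0.0818  0.5579 -0.0874  0.0792  0.08  ]
0.74 [209.7, 492.4] [ 0.4502 -0.3089  0.0727  0.4502 -0.3093  0.0657  0.0715]
0.69 [212.7, 300.6] [ 0.4473 -0.0822  0.0563  0.4472 -0.0822  0.054   0.0548]
0.61 [158.9, 410.8] [ 0.511  -0.2104  0.0485  0.5121 -0.2106  0.044   0.0469]
weight_500_centre 0.77 [181.7, 87.0] [0.4828 0.1427 0.0672 0.479  0.1478 0.0527 0.0758]
weight_200_centre 0.91 [196.0, 69.1] [0.4749 0.1386 0.0533 0.4779 0.1414 0.0398 0.056 ]
weight_100_centre 0.86 [197.8, 46.6] [0.4814 0.1411 0.0421 0.4812 0.1418 0.0299 0.0456]
weight_50_centre 0.61 [206.2, 23.1] [0.4816 0.142  0.0351 0.4811 0.1422 0.0206 0.0365]
```

View pics/w1.png

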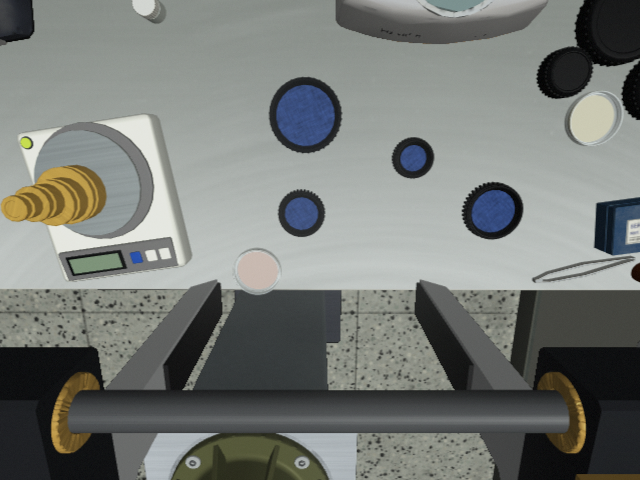

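The wrist view shows wells at (306,115), (413,158), (492,210) and (301,213), which matches the networks. The stack is at the left edge. Next I'll go above the stack.

move_arm --pt "0.6 0.05 -0.83 0.18 0 0 0" --pt "0.6 0.05 -0.83 0.18 0 0 0" --pt "0.6 0.05 -0.83 0.18 0 0 0" --pt "0.6 0.05 -0.83 0.18 0 0 0" --pt "0.6 0.05 -0.83 0.18 0 0 0" --pt "0.6 0.05 -0.83 0.18 0 0 0" --pt "0.6 0 0 0 0 0 0" --pt "0.6 0 0 0 0 0 0"

```text
time_s: 3.9
ee_pos: [0.4782, 0.1462, 0.2513]
eef_rot: [3.141, 0.0, 0.001]
force: [0.3, -0.5, 0.7]
grip_width: 0.0564
grip_force: 0.0
```

Run:
```python
from h import *
o,c,T=wrist(); print(o["ee_pos"],o["eef_rot"],o["grip_width"]); cv2.imwrite("pics/w2.png",c["color"])
for k,z in zip(N[:4],(.088,.114,.138,.160)):
  for r in ctrl.cut_out(k,c)[:1]: print(k,r["conf"],r["centre"],circ(c,T,r["mask"],z))
```

```text
[0.478225   0.14617761 0.25131037] [3.14133102e+00 4.49803549e-04 6.98094031e-04] 0.05641171500869733
weight_500_centre 0.56 [204.5, 305.0] [0.4813 0.1533 0.0602 0.478  0.1521 0.0533 0.0615]
weight_200_centre 0.62 [211.8, 326.1] [0.4783 0.1499 0.0467 0.4769 0.1505 0.0399 0.0451]
weight_100_centre 0.82 [223.1, 310.4] [0.4822 0.1512 0.0344 0.4808 0.1509 0.0287 0.0353]
weight_50_centre 0.69 [210.5, 325.9] [0.4899 0.1492 0.0399 0.4885 0.1499 0.034  0.039 ]
```

View pics/w2.png

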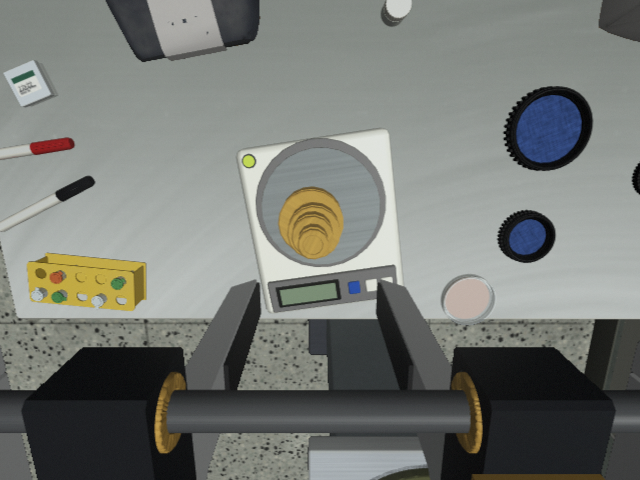

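The stack is at about (311,225), with the 50 g top disc near (313,243). The network's 50 g mask is off, so I'll zoom in to check.

Run:
```python
from h import *
o,c,T=wrist()
cv2.imwrite("pics/w2c.png",cv2.resize(c["color"][180:270,260:360],None,fx=6,fy=6,interpolation=cv2.INTER_CUBIC))
for p,z in (((313,243),.16),((310,235),.138)): print(atz(c,p,z,T))
```

```text
[0.48070006 0.14917154 0.16      ]
[0.48079926 0.15171069 0.138     ]
```

View pics/w2c.png

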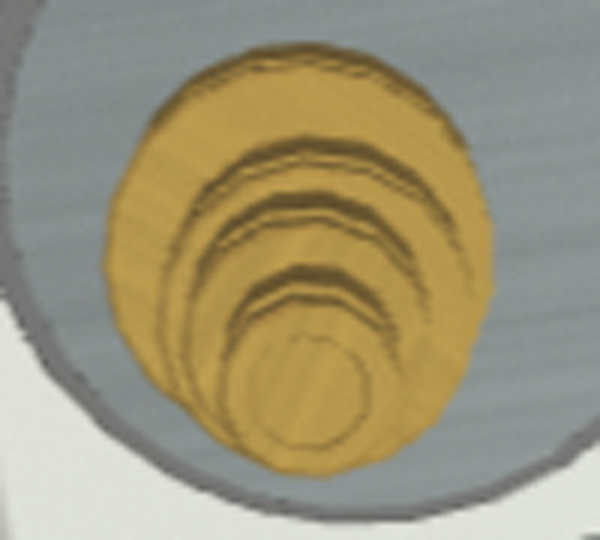

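move_arm --pt "0.5 0.02 -0.08 0.4 0 0 0" --pt "0.5 0 0 0.5 0 0 0" --pt "0.5 0 0 0.5 0 0 0" --pt "0.5 0 0 0.4 0 0 0" --pt "0.5 0 0 0.25 0 0 0" --pt "0.5 0 0 0 0 0 0" --pt "0.3 0 0 0 0 0 0" --pt "0.1 0 0 0 0 0 0" --pt "0.1 0 0 0 0 0 0" --pt "0.1 0 0 0 0 0 0" --pt "0.1 0 0 0 0 0 0" --pt "0.1 0 0 0 0 0 0" --force 15

```text
time_s: 5.4
ee_pos: [0.4796, 0.1503, 0.1496]
eef_rot: [-3.141, -0.001, -0.0]
force: [-0.3, -0.4, 6.1]
grip_width: 0.0216
grip_force: 15.0
```

move_arm --pt "0.1 0 0 -0.1 0 0 0" --pt "0.1 0 0 -0.3 0 0 0" --pt "0.1 0 0 -0.6 0 0 0" --pt "0.1 0.08 0.3 -0.5 0 0 0" --pt "0.1 0.08 0.9 0 0 0 0" --pt "0.1 0.08 0.9 0 0 0 0" --pt "0.1 0.08 0.9 0 0 0 0" --pt "0.1 0.08 0.9 0 0 0 0" --pt "0.1 0.08 0.9 0 0 0 0" --pt "0.1 0.08 0.9 0 0 0 0" --pt "0.1 0.08 0.9 0 0 0 0" --pt "0.1 0 0.6 0 0 0 0" --pt "0.1 0 0 0 0 0 0" --pt "0.1 0 0 0 0 0 0"

```text
time_s: 6.8
ee_pos: [0.511, -0.2098, 0.2237]
eef_rot: [-3.141, 0.001, -0.001]
force: [0.4, 1.1, -0.5]
grip_width: 0.0214
grip_force: 15.0
```

Run:
```python
from h import *
o,c,T=wrist(); print(o["ee_pos"],o["eef_rot"],o["grip_width"],o["force"]); cv2.imwrite("pics/w3.png",c["color"])
for r in ctrl.cut_out("canister_50",c): print(round(r["conf"],2),r["centre"],circ(c,T,r["mask"],.018))
for r in ctrl.cut_out("weight_50_centre",c)[:2]: print(r["conf"],r["centre"],circ(c,T,r["mask"],o["ee_pos"][2]+.0105))
```

```text
[ 0.51100426 -0.20980797  0.2237463 ] [-3.14105324e+00  5.77500481e-04 -1.27430480e-03] 0.021438937586486746 [ 0.42497173  1.08923997 -0.54777898]
0.94 [269.5, 418.8] [ 0.4517 -0.3114  0.0729  0.4517 -0.3111  0.068   0.0715]
0.85 [210.6, 320.1] [ 0.5132 -0.2123  0.0479  0.5133 -0.2126  0.0457  0.047 ]
0.76 [301.7, 319.5] [ 0.5147 -0.2096  0.0285  0.5145 -0.2097  0.0214  0.0288]
```

View pics/w3.png

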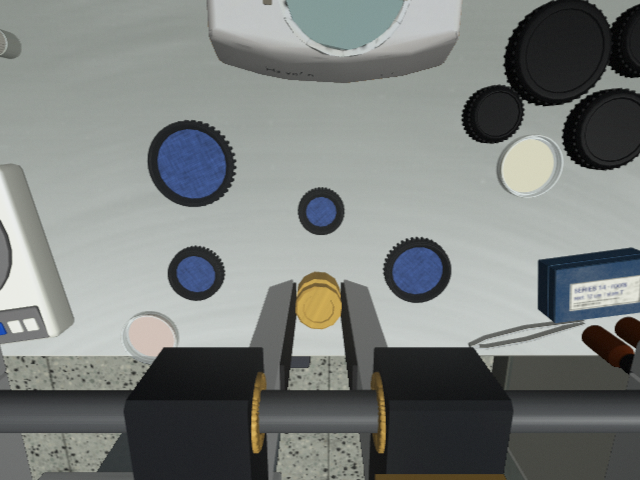

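The weight hangs upright between the fingers, top disc around (319,308). The small well is at (321,211). I'll measure the felt by its blue colour.

```bash
cat >> h.py <<'E'
def blue(c,T,z=.010):
    h=cv2.cvtColor(c["color"],cv2.COLOR_BGR2HSV); m=cv2.inRange(h,(100,90,40),(130,255,255)); n,l,s,ce=cv2.connectedComponentsWithStats(m)
    out=[]
    for i in range(1,n):
        if s[i,4]>300:
            v=circ(c,T,l==i,z); p=atz(c,ce[i],z,T); out.append([*p.round(4)[:2],*v[3:]])
    return out
E
python3 - <<'E'
from h import *
o,c,T=wrist(); print(o["ee_pos"])
for b in blue(c,T): print(np.round(b,4))
print(atz(c,(319,308),o["ee_pos"][2]+.0104,T))
E
```

```text
[ 0.5113298  -0.20867698  0.22411212]
[ 0.5587 -0.0867  0.5579 -0.0867  0.0658  0.0659]
[ 0.5114 -0.2122  0.5113 -0.2122  0.0294  0.0298]
[ 0.4487 -0.3126  0.4483 -0.3126  0.0511  0.0519]
[ 0.4372 -0.4942  0.4319 -0.4983  0.0818  0.106 ]
[ 0.4453 -0.081   0.4451 -0.081   0.039   0.0399]
[ 0.51130273 -0.20869124  0.23451212]
```

move_arm --pt "0.1 0 0.04 0.3 0 0 0" --pt "0.1 0 0 0.6 0 0 0" --pt "0.1 0 0 0.7 0 0 0" --pt "0.1 0 0 0.6 0 0 0" --pt "0.1 0 0 0.4 0 0 0" --pt "0.1 0 0 0.2 0 0 0" --pt "0.1 0 0 0 0 0 0" --pt "0.1 0 0 0 0 0 0"

```text
time_s: 7.8
ee_pos: [0.5118, -0.2117, 0.085]
eef_rot: [3.141, -0.001, 0.0]
force: [-0.2, 0.7, -0.8]
grip_width: 0.0214
grip_force: 15.0
```

Run:
```python
from h import *
o,c,T=wrist(); print(o["ee_pos"],o["eef_rot"]); cv2.imwrite("pics/w4.png",c["color"][150:430,180:460])
for b in blue(c,T): print(np.round(b,4))
for b in blue(c,T,.018): print(np.round(b,4))
for r in ctrl.cut_out("canister_50",c): print(round(r["conf"],2),r["centre"],circ(c,T,r["mask"],.018))
```

```text
[ 0.51175416 -0.2116704   0.08503046] [ 3.14102081e+00 -1.20289984e-03  2.50896762e-04]
[ 0.5589 -0.0866  0.5578 -0.0866  0.066   0.0661]
[ 0.5119 -0.2121  0.5117 -0.2122  0.0282  0.0303]
[ 0.4545 -0.314   0.4536 -0.314   0.0386  0.0555]
[ 0.4451 -0.0804  0.4447 -0.0805  0.0388  0.0394]
[ 0.5599 -0.0906  0.5588 -0.0906  0.0639  0.064 ]
[ 0.5144 -0.2121  0.5142 -0.2121  0.0273  0.0294]
[ 0.4588 -0.3108  0.4579 -0.3107  0.0374  0.0537]
[ 0.4497 -0.0846  0.4493 -0.0846  0.0376  0.0382]
0.78 [249.0, 320.9] [ 0.5139 -0.2119  0.0489  0.5159 -0.2124  0.0435  0.047 ]
0.68 [325.2, 465.7] [ 0.4535 -0.3099  0.0742  0.4609 -0.3113  0.0509  0.0763]
0.64 [337.8, 129.8] [ 0.4507 -0.0854  0.0639  0.4518 -0.0842  0.05    0.0657]
```

View pics/w4.png

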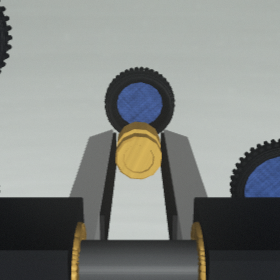

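The weight is centred over its well, consistent with earlier measurements. I'll lower it gently.

move_arm --pt "0.1 0 0.01 0.3 0 0 0" --pt "0.1 0 0 0.3 0 0 0" --pt "0.1 0 0 0.2 0 0 0" --pt "0.1 0 0 0.15 0 0 0" --pt "0.1 0 0 0.1 0 0 0" --pt "0.1 0 0 0.06 0 0 0" --pt "0.1 0 0 0.04 0 0 0" --pt "0.1 0 0 0 0 0 0" --pt "0.1 0 0 0 0 0 0"

```text
time_s: 8.8
ee_pos: [0.5114, -0.2123, 0.0267]
eef_rot: [3.141, -0.0, -0.0]
force: [0.7, -0.2, 0.2]
grip_width: 0.0212
grip_force: 15.0
```

move_arm --pt "0.1 0 0 0.02 0 0 0" --pt "0.1 0 0 0.02 0 0 0" --pt "0.1 0 0 0.02 0 0 0" --pt "0.1 0 0 0.02 0 0 0" --pt "0.1 0 0 0 0 0 0"

```text
time_s: 9.3
ee_pos: [0.5111, -0.2122, 0.0223]
eef_rot: [-3.141, 0.0, -0.0]
force: [0.4, 0.1, -1.0]
grip_width: 0.0212
grip_force: 15.0
```

move_arm --pt "0.1 0 0 0.02 0 0 0" --pt "0.1 0 0 0.01 0 0 0" --pt "0.1 0 0 0 0 0 0"

```text
time_s: 9.6
ee_pos: [0.5114, -0.2123, 0.0216]
eef_rot: [3.141, -0.0, -0.0]
force: [-2.4, 1.2, 7.2]
grip_width: 0.0214
grip_force: 15.0
```

move_arm --pt "0.35 0 0 0 0 0 0" --pt "0.5 0 0 0 0 0 0" --pt "0.6 0 0 -0.1 0 0 0" --pt "0.6 0 0 -0.5 0 0 0" --pt "0.6 0 0 -0.9 0 0 0" --pt "0.6 0 -0.2 -0.9 0 0 0" --pt "0.6 -0.06 -0.7 -0.6 0 0 0" --pt "0.6 -0.08 -0.8 -0.5 0 0 0" --pt "0.6 -0.08 -0.9 -0.3 0 0 0" --pt "0.6 -0.08 -0.9 0 0 0 0" --pt "0.6 -0.08 -0.9 0 0 0 0" --pt "0.6 -0.08 -0.9 0 0 0 0" --pt "0.6 -0.08 -0.9 0 0 0 0" --pt "0.6 -0.08 -0.9 0 0 0 0" --pt "0.6 0 -0.1 0 0 0 0" --pt "0.6 0 0 0 0 0 0" --pt "0.6 0 0 0 0 0 0"

```text
time_s: 11.3
ee_pos: [0.4804, 0.1469, 0.211]
eef_rot: [3.141, 0.0, -0.001]
force: [-0.6, 0.3, -0.2]
grip_width: 0.0567
grip_force: 0.0
```

```bash
cat >> h.py <<'E'
def look(name,z,pic):
    o,c,T=wrist(); print(o["ee_pos"],o["eef_rot"],o["grip_width"])
    for k,zz in zip(N[:4],(.088,.114,.138,.16)):
        for r in ctrl.cut_out(k,c)[:2]: print(k,round(r["conf"],2),np.round(r["centre"],1),circ(c,T,r["mask"],zz))
    im=cv2.resize(c["color"][160:280,240:400],None,fx=5,fy=5,interpolation=cv2.INTER_CUBIC); cv2.imwrite(pic,im)
    for q in ((300,200),(300,240),(330,200)): print(q,atz(c,q,z,T).round(4))
E
python3 - <<'E'
from h import *
look("x",.138,"pics/w5.png")
c=ctrl.camera("scene"); im=c["color"]
x=cv2.resize(im[195:300,300:410],None,fx=5,fy=5,interpolation=cv2.INTER_CUBIC); cv2.imwrite("pics/s5.png",x)
E
```

```text
[0.48039514 0.14692324 0.2110103 ] [ 3.14139193e+00  3.69683637e-06 -7.16684501e-04] 0.05668920369073063
weight_500_centre 0.66 [212.4 303.6] [0.4817 0.1541 0.0611 0.4777 0.1523 0.0529 0.064 ]
weight_200_centre 0.73 [225.8 320.6] [0.4795 0.1492 0.0462 0.4764 0.1505 0.0395 0.0478]
weight_100_centre 0.98 [250.5 310.4] [0.482  0.1514 0.0367 0.4816 0.151  0.0303 0.0362]
(300, 200) [0.5163 0.1588 0.138 ]
(300, 240) [0.4899 0.1591 0.138 ]
(330, 200) [0.5163 0.1397 0.138 ]
```

View pics/w5.png

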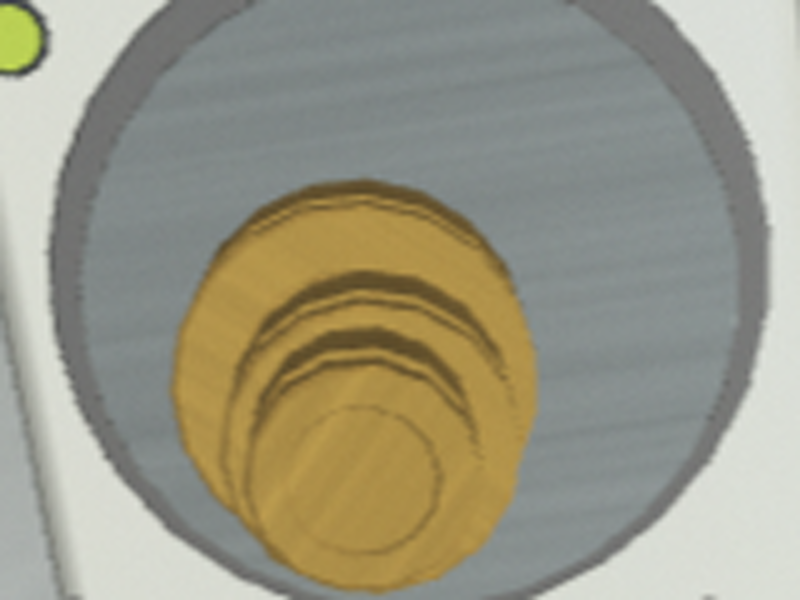

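View pics/s5.png

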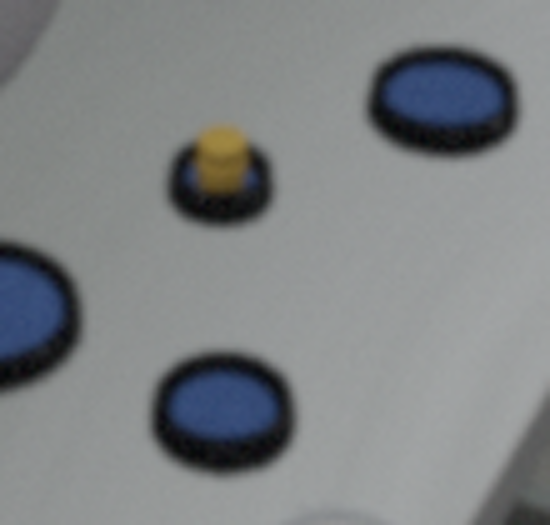

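The 50 g weight stands upright in its well in the scene crop. In the wrist crop, the 100 g ring centre is at pixel (312.8,256), which is (0.479,0.151). I'll grasp it.

move_arm --pt "0.6 -0.02 -0.08 0.3 0 0 0" --pt "0.6 0 0 0.5 0 0 0" --pt "0.6 0 0 0.4 0 0 0" --pt "0.6 0 0 0.3 0 0 0" --pt "0.6 0 0 0.2 0 0 0" --pt "0.6 0 0 0 0 0 0" --pt "0.45 0 0 0 0 0 0" --pt "0.3 0 0 0 0 0 0" --pt "0.2 0 0 0 0 0 0" --pt "0.2 0 0 0 0 0 0" --pt "0.2 0 0 0 0 0 0" --force 18

```text
time_s: 12.7
ee_pos: [0.4795, 0.1518, 0.1265]
eef_rot: [-3.141, -0.001, -0.0]
force: [-0.4, -1.2, 4.8]
grip_width: 0.0314
grip_force: 18.0
```

move_arm --pt "0.2 0 0 -0.1 0 0 0" --pt "0.2 0 0 -0.3 0 0 0" --pt "0.2 0 0 -0.6 0 0 0" --pt "0.2 -0.1 0.35 -0.4 0 0 0" --pt "0.2 -0.12 0.85 0 0 0 0" --pt "0.2 -0.12 0.85 0 0 0 0" --pt "0.2 -0.12 0.85 0 0 0 0" --pt "0.2 -0.12 0.85 0 0 0 0" --pt "0.2 -0.11 0.7 0.3 0 0 0" --pt "0.2 0 0.2 0.5 0 0 0" --pt "0.2 0 0 0.6 0 0 0" --pt "0.2 0 0 0.5 0 0 0" --pt "0.2 0 0 0.3 0 0 0" --pt "0.2 0 0 0 0 0 0" --pt "0.2 0 0 0 0 0 0"

```text
time_s: 14.2
ee_pos: [0.4449, -0.0807, 0.0865]
eef_rot: [-3.142, -0.0, -0.0]
force: [0.4, 0.4, -1.4]
grip_width: 0.0313
grip_force: 18.0
```

Run:
```python
from h import *
o,c,T=wrist(); print(o["ee_pos"],o["eef_rot"],o["grip_width"])
for b in blue(c,T): print(np.round(b,4))
for r in ctrl.cut_out("weight_100_centre",c)[:1]: print(r["conf"],r["centre"],circ(c,T,r["mask"],o["ee_pos"][2]+.0115))
```

```text
[ 0.44494561 -0.08073687  0.08654213] [-3.14156701e+00 -1.26496465e-04 -1.57180164e-04] 0.0313001641414817
[ 0.559  -0.0865  0.5578 -0.0865  0.066   0.0662]
[ 0.5125 -0.2064  0.511  -0.2122  0.0279  0.0281]
[ 0.4491 -0.0811  0.4485 -0.0811  0.0317  0.0424]
[ 0.4421 -0.2932  0.4411 -0.2932  0.0071  0.0377]
[0.381  0.1382 0.3808 0.1381 0.0163 0.0173]
0.68 [301.3, 319.2] [ 0.4487 -0.0811  0.039   0.4482 -0.0805  0.0307  0.0388]
```

move_arm --pt "0.2 0 0 0.3 0 0 0" --pt "0.2 0 0 0.3 0 0 0" --pt "0.2 0 0 0.2 0 0 0" --pt "0.2 0 0 0.15 0 0 0" --pt "0.2 0 0 0.1 0 0 0" --pt "0.2 0 0 0.08 0 0 0" --pt "0.2 0 0 0.04 0 0 0" --pt "0.2 0 0 0.04 0 0 0" --pt "0.2 0 0 0.02 0 0 0" --pt "0.2 0 0 0 0 0 0"

```text
time_s: 15.3
ee_pos: [0.4448, -0.0807, 0.0245]
eef_rot: [3.142, -0.0, -0.0]
force: [0.9, -0.3, 0.0]
grip_width: 0.0315
grip_force: 18.0
```

move_arm --pt "0.2 0 0 0.02 0 0 0" --pt "0.2 0 0 0.02 0 0 0" --pt "0.2 0 0 0.01 0 0 0" --pt "0.2 0 0 0 0 0 0"

```text
time_s: 15.7
ee_pos: [0.4449, -0.0807, 0.0225]
eef_rot: [3.142, -0.0, -0.0]
force: [-2.8, 0.7, 8.8]
grip_width: 0.0314
grip_force: 18.0
```

move_arm --pt "0.45 0 0 0 0 0 0" --pt "0.6 0 0 0 0 0 0" --pt "0.7 0 0 -0.1 0 0 0" --pt "0.75 0 0 -0.5 0 0 0" --pt "0.75 0 0 -0.9 0 0 0" --pt "0.75 0.08 -0.3 -0.8 0 0 0" --pt "0.75 0.1 -0.6 -0.6 0 0 0" --pt "0.75 0.1 -0.8 -0.4 0 0 0" --pt "0.75 0.1 -0.9 -0.1 0 0 0" --pt "0.75 0.1 -0.9 0 0 0 0" --pt "0.75 0.1 -0.8 0 0 0 0" --pt "0.75 0.1 -0.3 0 0 0 0" --pt "0.75 0 0 0 0 0 0" --pt "0.75 0 0 0 0 0 0"

```text
time_s: 17.1
ee_pos: [0.4787, 0.1485, 0.1918]
eef_rot: [3.141, 0.0, -0.0]
force: [1.4, 0.3, -0.6]
grip_width: 0.0705
grip_force: 0.0
```

Run:
```python
from h import *
look("x",.114,"pics/w6.png")
c=ctrl.camera("scene"); im=c["color"]
x=cv2.resize(im[195:300,300:410],None,fx=5,fy=5,interpolation=cv2.INTER_CUBIC)
w=cv2.imread("pics/w6.png"); w=cv2.resize(w,(400,300)); x=cv2.resize(x,(314,300)); cv2.imwrite("pics/j6.png",np.hstack([w,x]))
```

```text
[0.47869359 0.14845101 0.19182646] [ 3.14123998e+00  4.66057873e-04 -2.07286766e-04] 0.0704609758746185
weight_500_centre 0.84 [214.1 306.7] [0.4817 0.1534 0.0592 0.4764 0.152  0.0526 0.065 ]
weight_500_centre 0.58 [129.1 588.2] [ 0.5587 -0.0358  0.0716  0.5579 -0.0359  0.0648  0.0699]
weight_200_centre 0.56 [249.  316.3] [0.4784 0.1503 0.0482 0.4782 0.1501 0.0422 0.0476]
(300, 200) [0.5138 0.1605 0.114 ]
(300, 240) [0.4868 0.1609 0.114 ]
(330, 200) [0.5137 0.1411 0.114 ]
```

View pics/j6.png

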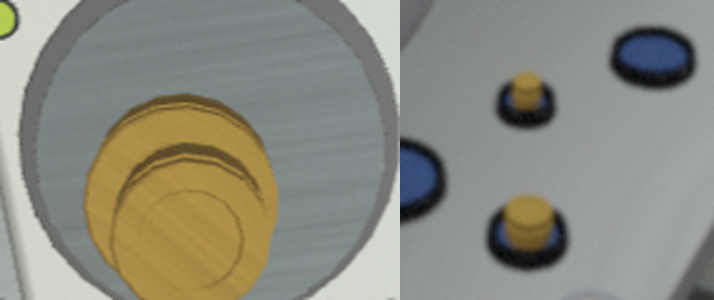

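Both small weights sit in their wells. The 200 g ring centre is at pixel (316.4,256), which is (0.476,0.150).

move_arm --pt "0.75 -0.055 -0.04 0.3 0 0 0" --pt "0.75 0 0 0.5 0 0 0" --pt "0.75 0 0 0.5 0 0 0" --pt "0.75 0 0 0.33 0 0 0" --pt "0.75 0 0 0.2 0 0 0" --pt "0.75 0 0 0 0 0 0" --pt "0.6 0 0 0 0 0 0" --pt "0.45 0 0 0 0 0 0" --pt "0.35 0 0 0 0 0 0" --pt "0.35 0 0 0 0 0 0" --pt "0.35 0 0 0 0 0 0" --force 25

```text
time_s: 18.5
ee_pos: [0.4763, 0.1512, 0.101]
eef_rot: [-3.142, -0.001, -0.0]
force: [-1.4, -1.4, 5.0]
grip_width: 0.0434
grip_force: 25.0
```

move_arm --pt "0.35 0 0 -0.1 0 0 0" --pt "0.35 0 0 -0.3 0 0 0" --pt "0.35 0 0 -0.5 0 0 0" --pt "0.35 -0.05 0.3 -0.3 0 0 0" --pt "0.35 -0.05 0.6 0 0 0 0" --pt "0.35 -0.05 0.9 0 0 0 0" --pt "0.35 -0.05 0.9 0 0 0 0" --pt "0.35 -0.05 0.9 0 0 0 0" --pt "0.35 -0.05 0.9 0 0 0 0" --pt "0.35 -0.05 0.9 0 0 0 0" --pt "0.35 -0.05 0.9 0 0 0 0" --pt "0.35 -0.05 0.9 0 0 0 0" --pt "0.35 -0.05 0.9 0 0 0 0" --pt "0.35 -0.05 0.7 0.2 0 0 0" --pt "0.35 0 0.4 0.4 0 0 0" --pt "0.35 0 0.07 0.4 0 0 0" --pt "0.35 0 0 0.3 0 0 0" --pt "0.35 0 0 0 0 0 0" --pt "0.35 0 0 0 0 0 0"

```text
time_s: 20.4
ee_pos: [0.4486, -0.3122, 0.0959]
eef_rot: [-3.141, 0.0, -0.0]
force: [-0.6, -0.1, -1.9]
grip_width: 0.0431
grip_force: 25.0
```

Run:
```python
from h import *
o,c,T=wrist(); print(o["ee_pos"],o["eef_rot"],o["grip_width"])
for b in blue(c,T): print(np.round(b,4))
c2=ctrl.camera("scene")
x=cv2.resize(c2["color"][170:290,300:460],None,fx=2.5,fy=2.5,interpolation=cv2.INTER_CUBIC); cv2.imwrite("pics/j7.png",np.hstack([c["color"][130:430,160:480],x]))
```

```text
[ 0.44855709 -0.31216342  0.09590278] [-3.14146902e+00  6.41038904e-05 -3.19096881e-05] 0.04310669829389321
[ 0.5132 -0.218   0.5109 -0.2118  0.0278  0.0285]
[ 0.457  -0.3128  0.4551 -0.3128  0.0374  0.0551]
[ 0.4362 -0.4898  0.4311 -0.4937  0.0823  0.0974]
```

View pics/j7.png

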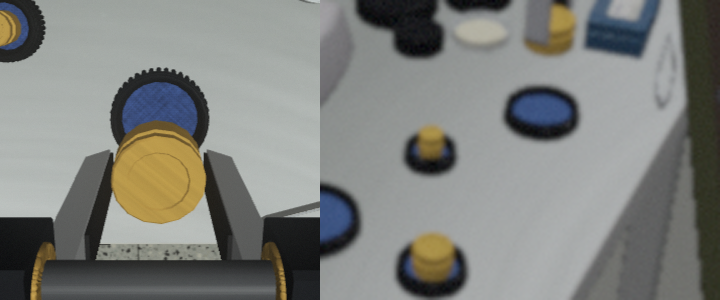

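The 200 g weight is upright and aligned with its well. I'll lower it.

move_arm --pt "0.35 0 0.01 0.3 0 0 0" --pt "0.35 0 0 0.4 0 0 0" --pt "0.35 0 0 0.25 0 0 0" --pt "0.35 0 0 0.2 0 0 0" --pt "0.35 0 0 0.12 0 0 0" --pt "0.35 0 0 0.08 0 0 0" --pt "0.35 0 0 0.04 0 0 0" --pt "0.35 0 0 0.03 0 0 0" --pt "0.35 0 0 0 0 0 0" --pt "0.35 0 0 0 0 0 0"

```text
time_s: 21.5
ee_pos: [0.4486, -0.3128, 0.0247]
eef_rot: [3.141, -0.0, -0.0]
force: [-0.1, 0.1, -2.2]
grip_width: 0.0434
grip_force: 25.0
```

move_arm --pt "0.35 0 0 0.02 0 0 0" --pt "0.35 0 0 0.01 0 0 0" --pt "0.35 0 0 0.01 0 0 0" --pt "0.35 0 0 0 0 0 0"

```text
time_s: 21.9
ee_pos: [0.4485, -0.3128, 0.023]
eef_rot: [3.141, -0.0, -0.0]
force: [-3.1, 3.0, 5.7]
grip_width: 0.0432
grip_force: 25.0
```

move_arm --pt "0.6 0 0 0 0 0 0" --pt "0.75 0 0 0 0 0 0" --pt "0.9 0 0 -0.1 0 0 0" --pt "0.9 0 0 -0.5 0 0 0" --pt "0.9 0 0 -0.9 0 0 0" --pt "0.9 0.05 -0.3 -0.8 0 0 0" --pt "0.9 0.05 -0.6 -0.6 0 0 0" --pt "0.9 0.05 -0.9 -0.04 0 0 0" --pt "0.9 0.05 -0.9 0 0 0 0" --pt "0.9 0.05 -0.9 0 0 0 0" --pt "0.9 0.05 -0.9 0 0 0 0" --pt "0.9 0.05 -0.9 0 0 0 0" --pt "0.9 0.05 -0.9 0 0 0 0" --pt "0.9 0.05 -0.9 0 0 0 0" --pt "0.9 0.05 -0.9 0 0 0 0" --pt "0.9 0.05 -0.8 0 0 0 0" --pt "0.9 0 -0.36 0 0 0 0" --pt "0.9 0 0 0 0 0 0" --pt "0.9 0 0 0 0 0 0"

```text
time_s: 23.8
ee_pos: [0.476, 0.15, 0.1696]
eef_rot: [3.141, -0.0, 0.0]
force: [0.1, 0.4, 1.1]
grip_width: 0.085
grip_force: 0.0
```

Run:
```python
from h import *
look("x",.088,"pics/w8.png")
c=ctrl.camera("scene")
x=cv2.resize(c["color"][170:290,300:460],(400,300),interpolation=cv2.INTER_CUBIC)
w=cv2.imread("pics/w8.png"); w=cv2.resize(w,(400,300)); cv2.imwrite("pics/j8.png",np.hstack([w,x]))
```

```text
[0.47597216 0.15001697 0.16958724] [ 3.14145184e+00 -8.39699260e-05  4.83336278e-04] 0.08498543223666817
weight_500_centre 0.95 [243.  316.2] [0.4806 0.1529 0.0628 0.4803 0.1527 0.0567 0.0614]
weight_100_centre 0.69 [127.4 603.7] [0.5557 0.0042 0.0554 0.556  0.007  0.0454 0.054 ]
weight_100_centre 0.6 [264.7 585.9] [0.4833 0.0009 0.0315 0.4831 0.0009 0.0211 0.0318]
(300, 200) [0.5104 0.1623 0.088 ]
(300, 240) [0.4831 0.1626 0.088 ]
(330, 200) [0.5104 0.1426 0.088 ]
```

View pics/j8.png

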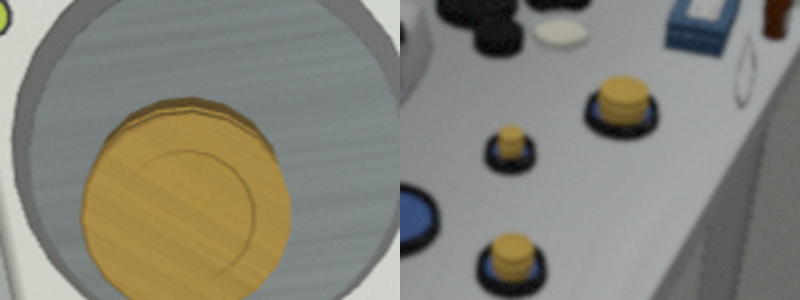

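The three weights are seated. The 500 g centre is at about pixel (314.7,246), which is (0.479,0.153).

move_arm --pt "0.9 0.06 -0.06 0.3 0 0 0" --pt "0.9 0 0 0.5 0 0 0" --pt "0.9 0 0 0.5 0 0 0" --pt "0.9 0 0 0.4 0 0 0" --pt "0.9 0 0 0.23 0 0 0" --pt "0.9 0 0 0 0 0 0" --pt "0.75 0 0 0 0 0 0" --pt "0.6 0 0 0 0 0 0" --pt "0.5 0 0 0 0 0 0" --pt "0.5 0 0 0 0 0 0" --pt "0.5 0 0 0 0 0 0" --force 35

```text
time_s: 25.2
ee_pos: [0.4793, 0.1533, 0.0736]
eef_rot: [-3.141, -0.001, -0.0]
force: [-0.9, -0.6, 5.9]
grip_width: 0.0573
grip_force: 35.0
```

move_arm --pt "0.5 0 0 -0.1 0 0 0" --pt "0.5 0 0 -0.2 0 0 0" --pt "0.5 0 0 -0.4 0 0 0" --pt "0.5 0.1 0.2 -0.4 0 0 0" --pt "0.5 0.2 0.5 -0.3 0 0 0" --pt "0.5 0.25 0.7 -0.1 0 0 0" --pt "0.5 0.25 0.8 0 0 0 0" --pt "0.5 0.25 0.8 0 0 0 0" --pt "0.5 0.25 0.8 0 0 0 0" --pt "0.5 0.17 0.6 0 0 0 0" --pt "0.5 0.1 0.3 0.2 0 0 0" --pt "0.5 0 0.1 0.3 0 0 0" --pt "0.5 0 0 0.3 0 0 0" --pt "0.5 0 0 0.2 0 0 0" --pt "0.5 0 0 0 0 0 0" --pt "0.5 0 0 0 0 0 0"

```text
time_s: 26.8
ee_pos: [0.5576, -0.0863, 0.0983]
eef_rot: [-3.142, -0.0, 0.0]
force: [0.3, 1.3, -4.4]
grip_width: 0.0574
grip_force: 35.0
```

Run:
```python
from h import *
o,c,T=wrist(); print(o["ee_pos"],o["eef_rot"],o["grip_width"])
for b in blue(c,T): print(np.round(b,4))
cv2.imwrite("pics/j9.png",c["color"][130:430,140:500])
```

```text
[ 0.55761664 -0.08632725  0.0982801 ] [-3.14154706e+00 -7.45101050e-05  3.86581426e-04] 0.05744618289444086
[ 0.5731 -0.0868  0.5687 -0.0868  0.044   0.066 ]
[ 0.5156 -0.2091  0.5109 -0.2123  0.0269  0.0284]
[ 0.4539 -0.0816  0.4475 -0.0808  0.027   0.0377]
```

View pics/j9.png

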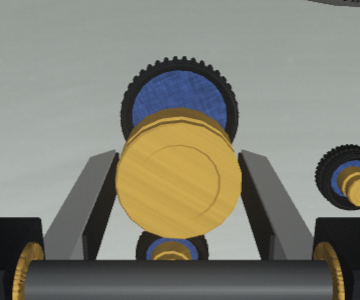

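The 500 g weight is upright and aligned with its well. I'll lower it.

move_arm --pt "0.5 0 0.01 0.3 0 0 0" --pt "0.5 0 0 0.4 0 0 0" --pt "0.5 0 0 0.25 0 0 0" --pt "0.5 0 0 0.2 0 0 0" --pt "0.5 0 0 0.12 0 0 0" --pt "0.5 0 0 0.08 0 0 0" --pt "0.5 0 0 0.05 0 0 0" --pt "0.5 0 0 0.04 0 0 0" --pt "0.5 0 0 0 0 0 0" --pt "0.5 0 0 0 0 0 0"

```text
time_s: 27.85
ee_pos: [0.5576, -0.0873, 0.0262]
eef_rot: [3.142, -0.0, -0.0]
force: [0.4, -0.3, -4.8]
grip_width: 0.0574
grip_force: 35.0
```

move_arm --pt "0.5 0 0 0.02 0 0 0" --pt "0.5 0 0 0.02 0 0 0" --pt "0.5 0 0 0.01 0 0 0" --pt "0.5 0 0 0.005 0 0 0" --pt "0.5 0 0 0 0 0 0"

```text
time_s: 28.35
ee_pos: [0.5575, -0.0873, 0.0236]
eef_rot: [3.142, -0.0, -0.0]
force: [-3.6, 0.1, 3.3]
grip_width: 0.0576
grip_force: 35.0
```

Contact. I'll release and rise.

move_arm --pt "0.65 0 0 0 0 0 0" --pt "0.8 0 0 0 0 0 0" --pt "0.9 0 0 -0.1 0 0 0" --pt "0.9 0 0 -0.4 0 0 0" --pt "0.9 0 0 -0.8 0 0 0" --pt "0.9 0 0 -0.9 0 0 0" --pt "0.9 0 0 -0.9 0 0 0" --pt "0.9 -0.5 0.3 -0.5 0 0 0" --pt "0.9 -0.5 0.3 0 0 0 0" --pt "0.9 0 0 0 0 0 0" --pt "0.9 0 0 0 0 0 0"

```text
time_s: 29.45
ee_pos: [0.5076, -0.1174, 0.2038]
eef_rot: [3.141, -0.001, -0.001]
force: [-0.2, 1.1, 0.2]
grip_width: 0.0845
grip_force: 0.0
```

Run:
```python
from h import *
o,c,T=wrist(); cv2.imwrite("pics/end.png",np.hstack([cv2.resize(c["color"],(400,300)),cv2.resize(ctrl.camera("scene")["color"][170:320,260:460],(400,300))]))
print(o["force"],o["grip_width"])
```

```text
[-0.16980332  1.08073547  0.20363104] 0.08450599859053338
```

View pics/end.png

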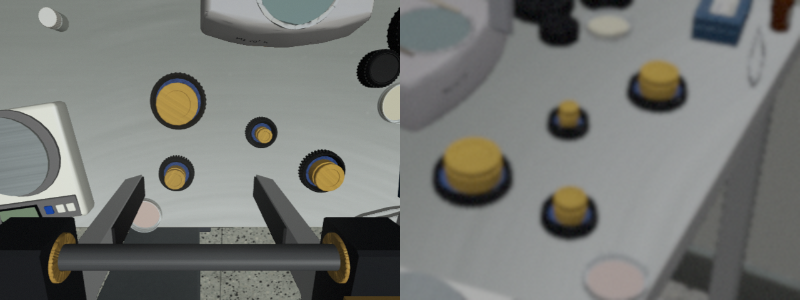

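All four weights stand upright in their wells and the pan is empty.

```bash
python3 -c "
from station import ctrl
print(ctrl.hand_in())"
```

```text
the job is handed in; nothing more can be done
None
```

The job is handed in at about 29.5 s on the robot's clock: all four weights stand upright on the felt in their own canisters, and the balance pan is empty.

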